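# Set the use-by dial on the kitchen canister

### The arm

A 6-joint arm with a two-finger parallel gripper is mounted at the origin on the work surface. World frame = base frame: x ahead of the robot, y to its left, z up, the work surface at z = 0. Lengths are in mm, angles in degrees, forces in N, time in s.
With the tool pointing down it reaches from about 300 to 850 mm from the base axis. Payload 4.2 kg.
Tool frame: the origin (TCP) lies between the finger pads; the fingertips stand 22 mm ahead of it and the grasp point (between the pads) lies 3 mm ahead of it; z points along the fingers, y is the direction in which the jaws open and shut (so a half turn about z gives the same grasp; the last joint's range is limited). The gripper opens to 91 mm and grips with 3 to 60 N. Pads are 32 mm wide; open, the fingers measure 118 mm over their backs; the gripper's body (76 mm by 178 mm) begins 60 mm behind the grasp point.
Start: joints at [-76.318, 18.312, 89.639, -0, 72.044, -1.146], TCP at [147.156, -555.865, 235.976] pointing down, gripper open.
Joint ranges: [-177.97, 177.97], [-48.28, 115.42], [12.27, 149.76], [-77.06, 257.06], [2.81, 150.46], [-146.56, 146.56]. Speed limits (degrees/s): [147.25, 147.25, 180, 180, 180, 180].

### API

Orientations are given as [roll, pitch, yaw] about the fixed x, y, z axes, in that order (R = Rz(yaw) Ry(pitch) Rx(roll)).
In Python, from workcell import telemetry, cams, env gives the robot as it stands.
- The arm moves only by the shell command python3 -m inch 'ROWS' [FORCE]. ROWS is JSON, a list of rows, each an object of numbers: "x", "y", "z": the shift along the tool's x, y, z in cm; "yaw": the turn about the tool's z in units of 5 degrees (1.0 is 5 degrees); "gripper": the gripper's target within -1 to 1 (fully open at 1, half-way at 0, shut at -1). A call has 1 to 12 rows; each row shifts and turns the commanded pose from where the row before left it, along the tool's axes as they then stand; what a row does not reach is not made up. A row lasts 1/12 s, in which the tool goes at most 41.7 mm and 7.16 degrees, less where a joint would pass 70% of its speed; a pose out of reach is approached as far as the arm can. A call is refused whole if a number of a shift passes 4.17 or a number of a turn 1, either way. A call with a gripper value outside its range is refused whole. The fingers move at their own pace and stop on an object; FORCE is the grip in N (left out, the last holds). Time passes only in rows, so rows that do not move let the fingers close. It gives the time, the measured TCP pose, the force and the opening at its end, in the units of the state.
- telemetry.state(): the state, without advancing time (a new reading comes with each control period).
- cams.grab_frame(name): name is "side" or "top" or "wrist"; returns a dict with "pixels" (384x512x3 uint8, red, green, blue), "mtx" (3x3 intrinsics, pixels), "rvec" (rotation vector, rad) and "tvec" (3), from world to camera coordinates, as OpenCV has them. Camera axes: x right, y down, z forward; pixel columns grow to the right and rows downward; lengths in mm; the calibration is good to about 2 mm. A picture is of the moment at which its call begins. There is no depth.
- env.job_done(): hands the job in, once; it reports no verdict.
The state is a dict: "time_s": time; "qpos": joint angles; "qvel": joint speeds; "effort": joint torques, N m; "ee_pos": TCP position; "ee_rot": TCP orientation; "force": force on the tool from outside, world axes, zero at the start; "torque": the same for the moment, N m; "gripper_width": finger opening in mm.
Only numpy, scipy, OpenCV 4.12 (cv2) and the standard library are available. Lean on these libraries where they do the work, as an engineer would, in place of code of your own. Each camera call takes 0.05 s, during which the arm holds its last target. There are 200 camera calls.

### The job

Set the use-by dial on top of the storage canister: flick its lobed edge clockwise (seen from above) with a fingertip, click by click, until the raised bar on the dial points at the steel post. Let it settle at the click just before the post, then give it the one last click, and never go past the post. Leave the canister standing where it is without lifting it, leave the other kitchen things alone, and finish with the hand clear.

Things in the scene. Friction and masses are not known exactly. Their poses are not given: they have to be found in the camera images.
- canister: White round storage canister, full, about 1.5 kg, 96 mm across, 89 mm tall, on a 116 mm wide, 10 mm high rubber foot, standing loose on the worktop; an off-centre sideways push of more than about 6 N can slide or turn it. Its top is the grey dial. Origin: centre of its underside; z up; its +x axis points at the steel post.
- dial (a joint): Turn of the dial about the vertical, rad, growing clockwise seen from above; 0 = bar at the post. Springs into clicks at multiples of pi/4 (0.785): lobes then lie at 0, 45, 90.. degrees from the post. Past half way it snaps on to the next click, short of it it springs back; 1 to 3 N at a lobe turns it, either way. Starts 2 to 4 clicks short of 0 (negative), now and then balanced between two.
- dial_center (a point): Centre of the dial's top face, on the canister's axis, 110 mm above the worktop. The dial: a grey 92 mm disc with 8 equal lobes round its edge, 45 degrees apart, each 10 mm wide, reaching 60 mm from the axis with a round end centred 55 mm out. Disc and lobes span 92 to 110 mm height, so the lobes overhang the canister's wall by 12 mm.
- dial_bar (a point): On the dial's top, 110 mm up, at the outer end of its raised white bar (8 mm wide, 6 mm high, from 5 to 57 mm from the axis), 55 mm from the axis, over one of the lobes; turns with the dial.
- post_top (a point): Centre of the top of the steel post fixed to the canister, 75 mm from its axis, 114 mm above the worktop. The post is an upright 12 mm wide and 8 mm thick, 71 to 79 mm from the axis, on a bracket out of the canister's wall at 64 to 76 mm height.
- jar: Bystander: loose amber glass jar with a steel cap, 64 mm across, 105 mm tall, 150 to 175 mm from the canister's axis on its +x, +y side. Origin: centre of underside.
- shaker: Bystander: loose turned wooden shaker, 44 mm across, 90 mm tall, 150 to 180 mm from the canister's axis on its +x, -y side. Origin: centre of underside.
- bowl: Bystander: loose white bowl, 130 mm across, 60 mm tall, off to the right. Origin: centre of underside.
- spatula: Bystander: loose wooden spatula, 260 mm long, lying off to the left.
Things that resemble listed ones, but are neither listed nor needed, are in the scene too. Leave any purple or yellow look-alike of the canister alone.

How it is judged:
By the outcome, as a careful person would: the job done as asked, in the order asked, and still so for the second after the job is handed in, with the robot touching nothing.
It also fails if it takes over 54 s, if anything falls off the work surface, if the arm or the gripper's body presses on something with over 40 N, if the wrist force passes 120 N, or if a joint passes its speed limit or range.

## Working session

There is one attempt and no reset: what is moved stays moved. The work goes in short steps, Python scripts to look and compute and a shell command to move; the robot and the scene stay as the last step left them, time stands still between calls to the robot, and variables do not carry over. Pictures are saved under pics/ and viewed, about 8 in all and at most 12, crops included, and the job is handed in when it is done.

```bash
ls; mkdir -p pics
python3 - <<'E'
from workcell import telemetry,cams
import cv2,pickle,numpy as np
s=telemetry.state();print(s)
ims=[]
for n in("top","side"):
    f=cams.grab_frame(n);pickle.dump(f,open(f"pics/{n}0.pkl","wb"))
    cv2.imwrite(f"pics/{n}0.png",cv2.resize(f["pixels"][:,:,::-1],(768,576),interpolation=cv2.INTER_CUBIC))
    R=cv2.Rodrigues(np.array(f["rvec"],float))[0];print(n,-R.T@np.array(f["tvec"]).ravel(),f["mtx"])
E
```

```text
pics
{'time_s': 0.0, 'qpos': array([-7.63200975e+01,  1.83512269e+01,  8.97071113e+01, -9.34631641e-04,
        7.20431968e+01, -1.14559708e+00]), 'qvel': array([ 0.02366844, -0.06216473, -0.05152864, -0.04540869,  0.0279389 ,
       -0.0601004 ]), 'effort': array([ 1.93815773e-03, -4.12455583e+01, -2.31969827e+01,  7.29674217e-02,
        4.59095836e-02, -1.52419493e-04]), 'ee_pos': array([ 147.01659068, -555.40121381,  235.11961889]), 'ee_rot': array([-1.79898468e+02, -1.14158356e-03,  1.48257875e+01]), 'force': array([ 1.17186615, -0.88521262, -0.59826443]), 'torque': array([-0.04775969,  0.01182045,  0.00073603]), 'gripper_width': 91.41045062626665}
top [ 356.92171311   -5.4418608  1447.14030182] [[474.56510969   0.         252.25511932]
 [  0.         474.56510969 186.96157761]
 [  0.           0.           1.        ]]
side [ 476.30471285 -937.03143618  764.54935635] [[354.71113456   0.         249.01050267]
 [  0.         354.71113456 196.29942207]
 [  0.           0.           1.        ]]
```

View pics/top0.png

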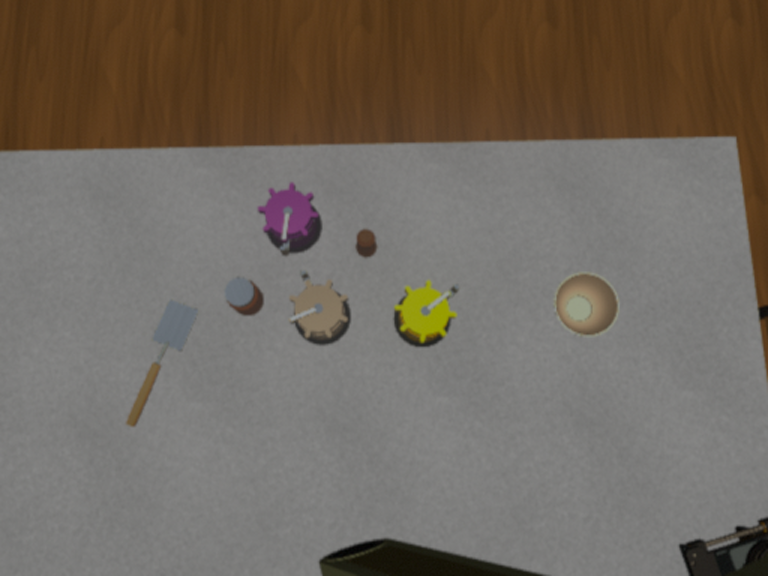

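View pics/side0.png

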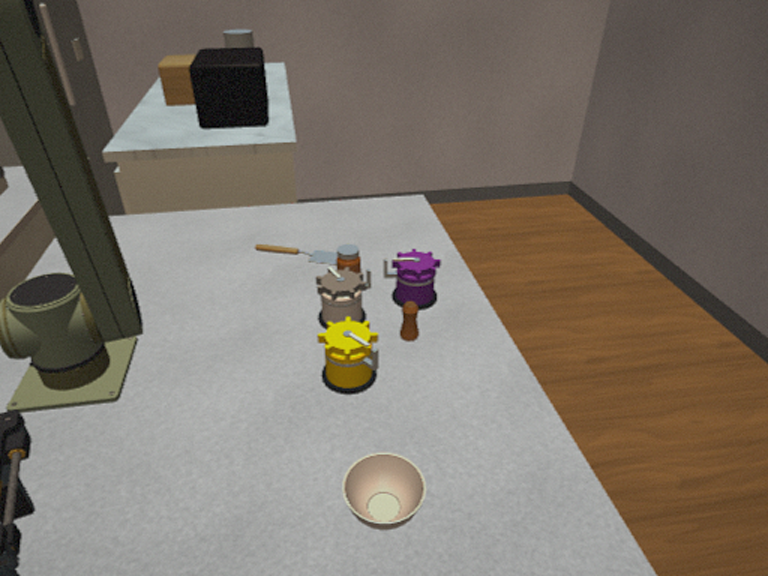

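The top view shows three candidates (768-px scale): the grey dial at (319,309) with its post at (305,275), the purple one at (289,213) and the yellow one at (425,312). The grey-topped white one fits the description, with the jar at (243,293) and the shaker at (366,241) on either side of its post. Next I measure it and enlarge a crop to confirm.

```bash
cat > h.py <<'E'
import numpy as np,cv2
from workcell import telemetry,cams
def cam(f):
    return f["mtx"],cv2.Rodrigues(np.array(f["rvec"],float))[0],np.array(f["tvec"],float).ravel()
def ray(f,u,v,z):
    K,R,t=cam(f);c=-R.T@t;d=R.T@np.linalg.solve(K,[u,v,1.]);return c+d*(z-c[2])/d[2]
def proj(f,p):
    return cv2.projectPoints(np.array(p,float).reshape(-1,3),np.array(f["rvec"],float),np.array(f["tvec"],float),f["mtx"],None)[0].reshape(-1,2)
E
python3 - <<'E'
from h import *;import pickle
f=pickle.load(open("pics/top0.pkl","rb"))
P=lambda u,v,z:ray(f,u/1.5,v/1.5,z).round(1)
print("cen",P(319,309,114),"post",P(305,275,114),"barend",P(292,320,116))
print("jar",P(242,292,105),"shaker",P(366,238,88),"yellow",P(425,312,110),"purple",P(289,213,110))
im=f["pixels"][170:245,150:310,::-1]
cv2.imwrite("pics/crop1.png",cv2.resize(im,None,fx=5,fy=5,interpolation=cv2.INTER_CUBIC))
E
```

```text
cen [571.7  97.1 114. ] post [638.  123.5 114. ] barend [551.4 147.9 116. ]
jar [609.2 245.  105. ] shaker [715.6   5.8  88. ] yellow [ 562.4 -103.8  110. ] purple [763.2 155.  110. ]
```

View pics/crop1.png

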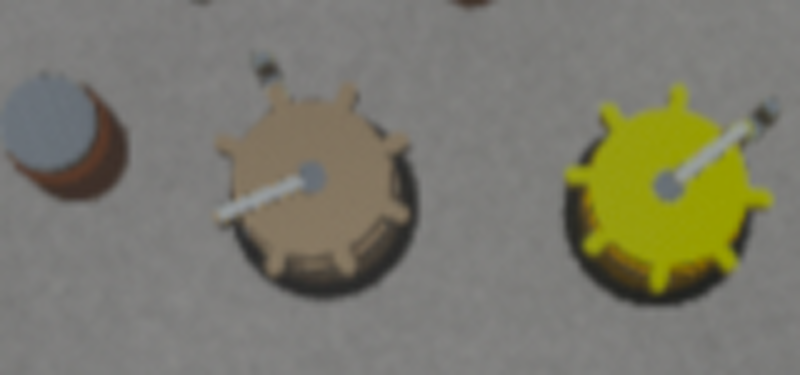

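The crop confirms the grey dial: hub at (312,178), post at (263,65), bar end at (220,215). The bar points about 90° anticlockwise of the post, so the dial is settled at -2 clicks. I'll fit the centre from a colour mask and work out where the tool should go.

```bash
cat > plan.py <<'E'
from h import *
def go(C,th,s,r=66,z=120):
    """shift (cm, tool axes) to pad-face offset s, radial r, for push line at angle th"""
    st=telemetry.state();p=np.array(st["ee_pos"]);yaw=st["ee_rot"][2]
    a=np.radians(th);rho=np.array([np.cos(a),np.sin(a)]);sg=np.array([np.sin(a),-np.cos(a)])
    T=np.append(np.array(C)+r*rho+(s+45.7)*sg,z);d=T-p
    y=np.radians(yaw);X=[np.cos(y),np.sin(y),0];Y=[np.sin(y),-np.cos(y),0]
    print("t",st["time_s"],"pos",p.round(1),"yaw",round(yaw,2),"F",np.round(st["force"],1),"target",T.round(1),
      "shift cm x,y,z",np.round([d@X/10,d@Y/10,-d[2]/10],2),"yaw units",round((yaw-(th-180))/5,2))
E
python3 - <<'E'
from h import *;import pickle
from plan import go
f=pickle.load(open("pics/top0.pkl","rb"));im=f["pixels"]
hsv=cv2.cvtColor(im,cv2.COLOR_RGB2HSV);sub=im[185:228,188:236].astype(int)
print(im[212,205],im[200,222],im[180,230])
m=((im[:,:,0].astype(int)-im[:,:,2]>22)&(im[:,:,0]>105)).astype(np.uint8);box=np.zeros_like(m);box[180:232,188:240]=1;m*=box
m=cv2.morphologyEx(m,cv2.MORPH_OPEN,np.ones((3,3)))  
mm=cv2.morphologyEx(m,cv2.MORPH_OPEN,cv2.getStructuringElement(cv2.MORPH_ELLIPSE,(11,11)))
c=max(cv2.findContours(m,0,1)[0],key=cv2.contourArea);(u,v),r=cv2.minEnclosingCircle(c)
print(u,v,r,ray(f,u,v,110))
e=cv2.fitEllipse(max(cv2.findContours(mm,0,1)[0],key=cv2.contourArea));print(e,ray(f,*e[0],110))
b=((im.min(2)>130)*box).astype(np.uint8);ys,xs=np.nonzero(b);print(len(xs),xs.mean(),ys.mean())
C=ray(f,*e[0],110)[:2];go(C,184.7,-28,r=66,z=235)
E
```

```text
[133 119  98] [131 117  96] [125 124 122]
212.0 205.0 19.69781494140625 [575.25441644  99.29439622 110.        ]
((212.76251220703125, 205.14056396484375), (28.825815200805664, 30.579010009765625), 163.26742553710938) [574.80345198  97.12361423 110.        ]
37 201.2972972972973 208.97297297297297
t 0.1 pos [ 147.  -555.5  235.2] yaw 14.83 F [ 0.4 -0.7 -0.6] target [507.6 109.4 235. ] shift cm x,y,z [ 5.187e+01 -5.504e+01  2.000e-02] yaw units 2.03
```

```bash
R='{"x":1.98,"y":-2.29}'; python3 -m inch '[{"x":1.98,"y":-2.29},{"x":1.98,"y":-2.29},{"x":1.98,"y":-2.29},{"x":1.98,"y":-2.29},{"x":1.98,"y":-2.29},{"x":1.98,"y":-2.29},{"x":1.98,"y":-2.29},{"x":1.98,"y":-2.29},{"x":1.98,"y":-2.29},{"x":1.98,"y":-2.29},{"x":1.98,"y":-2.29},{"x":1.98,"y":-2.29}]'; python3 -m inch '[{"x":1.98,"y":-2.29},{"x":1.98,"y":-2.29},{"x":1.98,"y":-2.29},{"x":1.98,"y":-2.29},{"x":1.98,"y":-2.29},{"x":1.98,"y":-2.29},{"x":1.98,"y":-2.29},{"x":1.98,"y":-2.29},{"x":1.98,"y":-2.29},{"x":1.98,"y":-2.29},{"x":1.98,"y":-2.29},{"x":1.98,"y":-2.29}]'; python3 -m inch '[{"yaw":1},{"yaw":1},{"x":0},{"x":0}]'
python3 - <<'E'
from plan import *
import pickle
go((574,97.5),184.7,-28,r=66,z=235)
f=cams.grab_frame("wrist");pickle.dump(f,open("pics/w1.pkl","wb"));cv2.imwrite("pics/w1.png",cv2.resize(f["pixels"][:,:,::-1],(768,576)))
print(proj(f,[[574,97.5,110],[644,125,114]])*1.5)
E
```

```text
t 0.1 pos [ 147.  -555.5  235.2] yaw 14.83 F [ 0.4 -0.7 -0.6] target [506.8 109.7 235. ] shift cm x,y,z [ 5.18e+01 -5.51e+01  2.00e-02] yaw units 2.03
[[-1650.24855969 -1906.21152757]
 [-2163.17575912 -2752.32687405]]invalid input
invalid input
invalid input
```

View pics/w1.png

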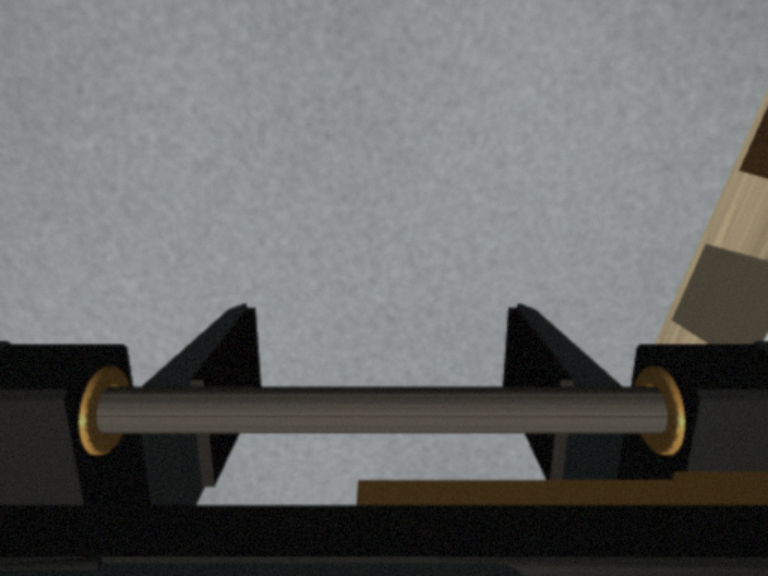

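The wrist view shows only the fingers over bare worktop, because the moves were refused. A row probably needs all of its keys.

```bash
python3 -m inch '[{"x":1.98,"y":-2.29,"z":0,"yaw":0,"gripper":1}]'; python3 -m inch '[{"x":1.98,"y":-2.29,"z":0,"yaw":0,"gripper":1}]' 20
```

```text
time_s: 0.23
ee_pos: [159.2, -531.9, 235.1]
ee_rot: [179.9, 0.1, 14.7]
force: [-0.4, -0.2, 0.2]
gripper_width: 91.1
time_s: 0.32
ee_pos: [173.5, -501.4, 235.1]
ee_rot: [-179.9, 0.0, 14.7]
force: [-0.4, 1.0, -1.1]
gripper_width: 91.1
```

```bash
python3 -m inch '[{"x":1.98,"y":-2.29,"z":0,"yaw":0,"gripper":1},{"x":1.98,"y":-2.29,"z":0,"yaw":0,"gripper":1},{"x":1.98,"y":-2.29,"z":0,"yaw":0,"gripper":1},{"x":1.98,"y":-2.29,"z":0,"yaw":0,"gripper":1},{"x":1.98,"y":-2.29,"z":0,"yaw":0,"gripper":1},{"x":1.98,"y":-2.29,"z":0,"yaw":0,"gripper":1},{"x":1.98,"y":-2.29,"z":0,"yaw":0,"gripper":1},{"x":1.98,"y":-2.29,"z":0,"yaw":0,"gripper":1},{"x":1.98,"y":-2.29,"z":0,"yaw":0,"gripper":1},{"x":1.98,"y":-2.29,"z":0,"yaw":0,"gripper":1},{"x":1.98,"y":-2.29,"z":0,"yaw":0,"gripper":1}]'; python3 -m inch '[{"x":1.98,"y":-2.29,"z":0,"yaw":0,"gripper":1},{"x":1.98,"y":-2.29,"z":0,"yaw":0,"gripper":1},{"x":1.98,"y":-2.29,"z":0,"yaw":0,"gripper":1},{"x":1.98,"y":-2.29,"z":0,"yaw":0,"gripper":1},{"x":1.98,"y":-2.29,"z":0,"yaw":0,"gripper":1},{"x":1.98,"y":-2.29,"z":0,"yaw":0,"gripper":1},{"x":1.98,"y":-2.29,"z":0,"yaw":0,"gripper":1},{"x":1.98,"y":-2.29,"z":0,"yaw":0,"gripper":1},{"x":1.98,"y":-2.29,"z":0,"yaw":0,"gripper":1},{"x":1.98,"y":-2.29,"z":0,"yaw":0,"gripper":1},{"x":1.98,"y":-2.29,"z":0,"yaw":0,"gripper":1}]'; python3 -m inch '[{"x":0,"y":0,"z":0,"yaw":1,"gripper":1},{"x":0,"y":0,"z":0,"yaw":1,"gripper":1},{"x":0,"y":0,"z":0,"yaw":0,"gripper":1},{"x":0,"y":0,"z":0,"yaw":0,"gripper":1}]'
python3 - <<'E'
from plan import *
import pickle
go((574,97.5),184.7,-28,r=66,z=235)
f=cams.grab_frame("wrist");pickle.dump(f,open("pics/w2.pkl","wb"));cv2.imwrite("pics/w2.png",cv2.resize(f["pixels"][:,:,::-1],(768,576)))
print(proj(f,[[574,97.5,110],[644,125,114]])*1.5)
E
```

```text
time_s: 1.23
ee_pos: [319.9, -200.7, 235.9]
ee_rot: [180.0, -0.0, 14.8]
force: [0.3, -0.5, -0.1]
gripper_width: 91.3
time_s: 2.15
ee_pos: [466.1, 98.6, 235.7]
ee_rot: [180.0, 0.0, 14.9]
force: [-0.4, -0.7, -0.4]
gripper_width: 91.0
time_s: 2.48
ee_pos: [465.6, 97.1, 235.6]
ee_rot: [180.0, 0.0, 5.0]
force: [-0.3, 0.4, 0.3]
gripper_width: 91.2
t 2.4833 pos [465.6  97.1 235.6] yaw 4.97 F [-0.3  0.4  0.3] target [506.8 109.7 235. ] shift cm x,y,z [ 4.21 -0.9   0.06] yaw units 0.05
[[398.58694986  69.31976571]
 [354.66102454 -98.0094734 ]]
```

View pics/w2.png

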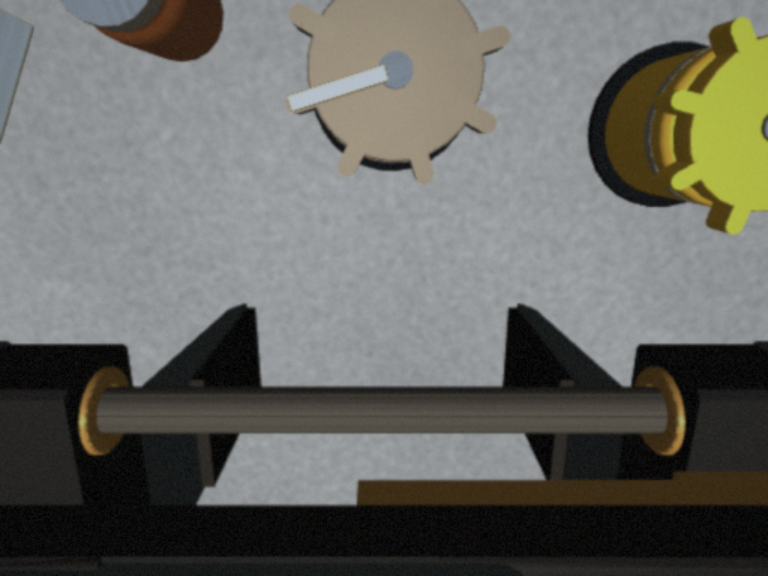

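The wrist view shows the dial's hub at (397,68), the bar end at (292,103) and the near lobes at (424,172), (349,168) and (487,123). I'll refine the centre and the lobe angles from these.

Run:
```python
from plan import *
import pickle
f=pickle.load(open("pics/w2.pkl","rb"))
P=lambda u,v,z:ray(f,u/1.5,v/1.5,z)[:2]
im=f["pixels"].astype(int);m=((im[:,:,0]-im[:,:,2]>20)&(im[:,:,0]>105)).astype(np.uint8)
m[:,:190]=0;m[:,345:]=0;m[125:]=0
mm=cv2.morphologyEx(m,cv2.MORPH_CLOSE,np.ones((9,9)));mm=cv2.morphologyEx(mm,cv2.MORPH_OPEN,cv2.getStructuringElement(2,(19,19)))
c=max(cv2.findContours(mm,0,1)[0],key=cv2.contourArea).reshape(-1,2)
w=np.array([ray(f,u+0.,v+0.,110)[:2] for u,v in c if v>3])
from scipy.optimize import least_squares
s=least_squares(lambda q:np.hypot(w[:,0]-q[0],w[:,1]-q[1])-46,[574,97],loss="soft_l1").x
print("disc fit",s,"hub",P(397,68.5,112),P(397,68.5,116))
for u,v in[(424,173),(349,167),(487,123),(302,17),(501,38)]:
    d=P(u,v,110)-s;print(np.hypot(*d).round(1),np.degrees(np.arctan2(d[1],d[0])).round(1)%360)
d=P(292,103,116)-s;print("bar",np.hypot(*d),np.degrees(np.arctan2(d[1],d[0])))
```

```text
disc fit [574.74311167  97.91995921] hub [574.08084111  98.38817799] [573.60547764  98.46738042]
55.0 200.4
56.2 157.5
54.5 245.1
53.6 68.9
53.8 290.0
bar 56.859820915263164 112.91137943888248
```

```bash
python3 -m inch '[{"x":0,"y":-0.95,"z":1.9,"yaw":0,"gripper":1},{"x":0,"y":0,"z":2.5,"yaw":0,"gripper":1},{"x":0,"y":0,"z":2.5,"yaw":0,"gripper":1},{"x":0,"y":0,"z":2.5,"yaw":0,"gripper":1},{"x":0,"y":0,"z":1.5,"yaw":0,"gripper":1},{"x":0,"y":0,"z":0.6,"yaw":0,"gripper":1},{"x":0,"y":0,"z":0,"yaw":0,"gripper":1},{"x":0,"y":0,"z":0,"yaw":0,"gripper":1}]'
python3 -c "
from plan import *
go((574.5,98),185,-28)"
```

```text
time_s: 3.2
ee_pos: [465.6, 106.4, 121.5]
ee_rot: [-180.0, -0.1, 4.8]
force: [0.4, 0.2, -0.3]
gripper_width: 91.2
t 3.2 pos [465.6 106.4 121.5] yaw 4.84 F [ 0.4  0.2 -0.3] target [507.2 109.9 120. ] shift cm x,y,z [4.18 0.   0.15] yaw units -0.03
```

Now I move in radially and push 39 mm along −y of the tool, slowly, for the first click, then wait.

```bash
python3 -m inch '[{"x":1.0,"y":0,"z":0.15,"yaw":0,"gripper":1},{"x":1.0,"y":0,"z":0,"yaw":0,"gripper":1},{"x":1.0,"y":0,"z":0,"yaw":0,"gripper":1},{"x":0.7,"y":0,"z":0,"yaw":0,"gripper":1},{"x":0.5,"y":0,"z":0,"yaw":0,"gripper":1},{"x":0,"y":0,"z":0,"yaw":0,"gripper":1},{"x":0,"y":0,"z":0,"yaw":0,"gripper":1}]'
python3 -m inch '[{"x":0,"y":-0.3,"z":0,"yaw":0,"gripper":1},{"x":0,"y":-0.3,"z":0,"yaw":0,"gripper":1},{"x":0,"y":-0.3,"z":0,"yaw":0,"gripper":1},{"x":0,"y":-0.3,"z":0,"yaw":0,"gripper":1},{"x":0,"y":-0.3,"z":0,"yaw":0,"gripper":1},{"x":0,"y":-0.2,"z":0,"yaw":0,"gripper":1},{"x":0,"y":-0.2,"z":0,"yaw":0,"gripper":1}]'
python3 -c "
from plan import *
go((574.5,98),185,11)
f=cams.grab_frame('wrist');cv2.imwrite('pics/w3.png',cv2.resize(f['pixels'][:,:,::-1],(768,576)))"
```

```text
time_s: 3.78
ee_pos: [507.0, 110.0, 119.3]
ee_rot: [180.0, 0.0, 4.8]
force: [-0.2, -0.0, -0.5]
gripper_width: 91.2
time_s: 4.37
ee_pos: [505.1, 129.3, 119.4]
ee_rot: [180.0, 0.0, 4.8]
force: [-0.1, -2.0, 0.4]
gripper_width: 91.0
t 4.3667 pos [505.1 129.3 119.4] yaw 4.84 F [-0.1 -2.   0.4] target [503.8 148.7 120. ] shift cm x,y,z [ 0.03 -1.95 -0.06] yaw units -0.03
```

View pics/w3.png

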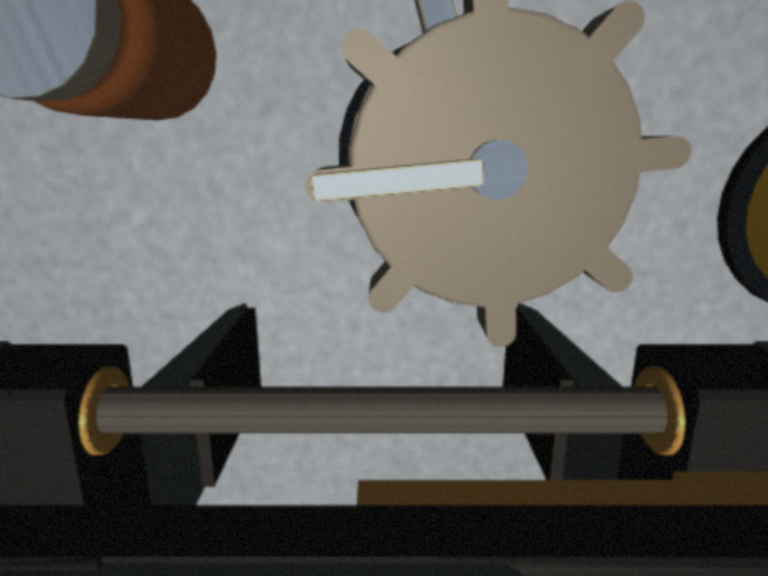

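The right finger at (515,320) is on the near lobe at (500,340), and the dial has turned about 13°. I continue the stroke, pause, and back out radially.

```bash
python3 -m inch '[{"x":0,"y":-0.25,"z":0,"yaw":0,"gripper":1},{"x":0,"y":-0.25,"z":0,"yaw":0,"gripper":1},{"x":0,"y":-0.25,"z":0,"yaw":0,"gripper":1},{"x":0,"y":-0.25,"z":0,"yaw":0,"gripper":1},{"x":0,"y":-0.25,"z":0,"yaw":0,"gripper":1},{"x":0,"y":-0.25,"z":0,"yaw":0,"gripper":1},{"x":0,"y":-0.25,"z":0,"yaw":0,"gripper":1},{"x":0,"y":-0.2,"z":0,"yaw":0,"gripper":1},{"x":0,"y":0,"z":0,"yaw":0,"gripper":1},{"x":0,"y":0,"z":0,"yaw":0,"gripper":1},{"x":0,"y":0,"z":0,"yaw":0,"gripper":1}]'
python3 -m inch '[{"x":-0.5,"y":0,"z":0,"yaw":0,"gripper":1},{"x":-1,"y":0,"z":0,"yaw":0,"gripper":1},{"x":-1,"y":0,"z":0,"yaw":0,"gripper":1},{"x":-1,"y":0,"z":0,"yaw":0,"gripper":1},{"x":-0.7,"y":0,"z":0,"yaw":0,"gripper":1},{"x":0,"y":0,"z":0,"yaw":0,"gripper":1},{"x":0,"y":0,"z":0,"yaw":0,"gripper":1},{"x":0,"y":0,"z":0,"yaw":0,"gripper":1}]'
python3 - <<'E'
from plan import *
import pickle
go((574.5,98),185,-28)
f=cams.grab_frame('wrist');pickle.dump(f,open("pics/w4.pkl","wb"))
a=cv2.resize(f['pixels'][:,:,::-1],(768,576))
g=cams.grab_frame('top');pickle.dump(g,open("pics/t4.pkl","wb"));a[:,500:]=0;b=cv2.resize(g['pixels'][165:245,180:250,::-1],None,fx=4,fy=4,interpolation=2);a[:b.shape[0],488:]=b[:,:280]
cv2.imwrite('pics/w4.png',a)
E
```

```text
time_s: 5.33
ee_pos: [503.7, 148.4, 119.4]
ee_rot: [180.0, -0.0, 4.8]
force: [-0.2, -0.8, 0.6]
gripper_width: 91.3
time_s: 6.0
ee_pos: [462.3, 145.0, 119.7]
ee_rot: [-180.0, -0.1, 4.8]
force: [0.0, 1.2, -0.4]
gripper_width: 90.7
t 6.0 pos [462.3 145.  119.7] yaw 4.83 F [ 0.   1.2 -0.4] target [507.2 109.9 120. ] shift cm x,y,z [ 4.18  3.88 -0.03] yaw units -0.03
```

View pics/w4.png

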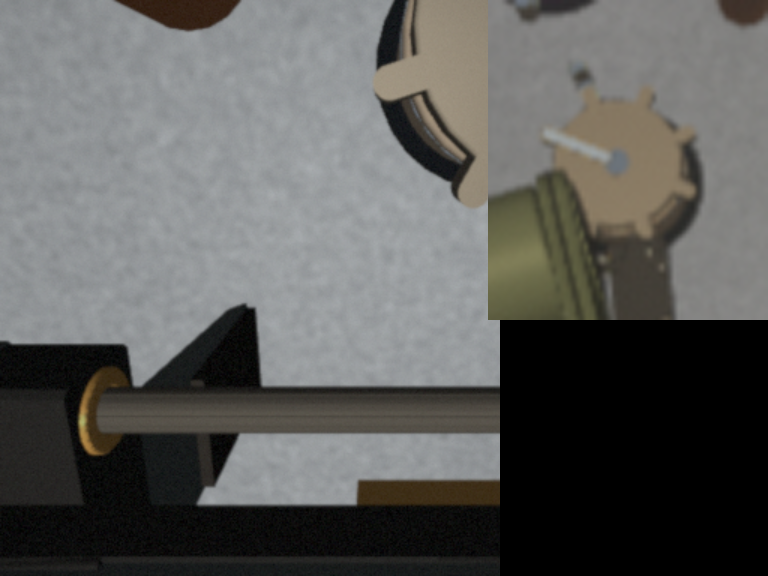

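In the top crop, the hub is at (618,160), the post at (580,75) and the bar end at (547,132). The bar is about 45° short of the post, so the dial has settled one click before it. I return sideways, pause, then repeat the stroke for the last click.

```bash
python3 -m inch '[{"x":0,"y":1,"z":0,"yaw":0,"gripper":1},{"x":0,"y":1,"z":0,"yaw":0,"gripper":1},{"x":0,"y":1,"z":0,"yaw":0,"gripper":1},{"x":0,"y":0.88,"z":0,"yaw":0,"gripper":1},{"x":0,"y":0,"z":0,"yaw":0,"gripper":1},{"x":0,"y":0,"z":0,"yaw":0,"gripper":1},{"x":0,"y":0,"z":0,"yaw":0,"gripper":1},{"x":0,"y":0,"z":0,"yaw":0,"gripper":1},{"x":0,"y":0,"z":0,"yaw":0,"gripper":1},{"x":0,"y":0,"z":0,"yaw":0,"gripper":1},{"x":0,"y":0,"z":0,"yaw":0,"gripper":1},{"x":0,"y":0,"z":0,"yaw":0,"gripper":1}]'
python3 - <<'E'
from plan import *
import pickle
f=cams.grab_frame('wrist')
P=lambda u,v,z:ray(f,u,v,z)[:2]
im=f["pixels"].astype(int);m=((im[:,:,0]-im[:,:,2]>20)&(im[:,:,0]>105)).astype(np.uint8)
m[:,:190]=0;m[:,360:]=0;m[200:]=0
ys,xs=np.nonzero(m);C=np.array([574.5,98])
w=np.array([P(u,v,110) for u,v in zip(xs,ys)])-C;r=np.hypot(*w.T);a=np.degrees(np.arctan2(w[:,1],w[:,0]))%360
k=(r>51)&(r<60);h=np.histogram(a[k],np.arange(140,280,3));print([(int(e),int(n)) for n,e in zip(*h)if n])
go((574.5,98),185,-28)
E
```

```text
time_s: 7.1
ee_pos: [465.1, 106.4, 119.4]
ee_rot: [180.0, 0.0, 4.8]
force: [0.9, 0.7, -0.0]
gripper_width: 91.0
[(149, 38), (152, 115), (155, 122), (158, 99), (194, 57), (197, 111), (200, 111), (203, 62)]
t 7.15 pos [465.1 106.4 119.4] yaw 4.84 F [ 0.6 -1.   0.3] target [507.2 109.9 120. ] shift cm x,y,z [ 4.22  0.01 -0.06] yaw units -0.03
```

```bash
python3 -m inch '[{"x":1.0,"y":0,"z":0,"yaw":0,"gripper":1},{"x":1.0,"y":0,"z":0,"yaw":0,"gripper":1},{"x":1.0,"y":0,"z":0,"yaw":0,"gripper":1},{"x":0.7,"y":0,"z":0,"yaw":0,"gripper":1},{"x":0.5,"y":0,"z":0,"yaw":0,"gripper":1},{"x":0,"y":0,"z":0,"yaw":0,"gripper":1},{"x":0,"y":0,"z":0,"yaw":0,"gripper":1}]'
python3 -m inch '[{"x":0,"y":-0.3,"z":0,"yaw":0,"gripper":1},{"x":0,"y":-0.3,"z":0,"yaw":0,"gripper":1},{"x":0,"y":-0.3,"z":0,"yaw":0,"gripper":1},{"x":0,"y":-0.3,"z":0,"yaw":0,"gripper":1},{"x":0,"y":-0.3,"z":0,"yaw":0,"gripper":1},{"x":0,"y":-0.2,"z":0,"yaw":0,"gripper":1},{"x":0,"y":-0.2,"z":0,"yaw":0,"gripper":1}]'
python3 -m inch '[{"x":0,"y":-0.25,"z":0,"yaw":0,"gripper":1},{"x":0,"y":-0.25,"z":0,"yaw":0,"gripper":1},{"x":0,"y":-0.25,"z":0,"yaw":0,"gripper":1},{"x":0,"y":-0.25,"z":0,"yaw":0,"gripper":1},{"x":0,"y":-0.25,"z":0,"yaw":0,"gripper":1},{"x":0,"y":-0.25,"z":0,"yaw":0,"gripper":1},{"x":0,"y":-0.25,"z":0,"yaw":0,"gripper":1},{"x":0,"y":-0.2,"z":0,"yaw":0,"gripper":1},{"x":0,"y":0,"z":0,"yaw":0,"gripper":1},{"x":0,"y":0,"z":0,"yaw":0,"gripper":1},{"x":0,"y":0,"z":0,"yaw":0,"gripper":1}]'
python3 -m inch '[{"x":-0.5,"y":0,"z":0,"yaw":0,"gripper":1},{"x":-1,"y":0,"z":0,"yaw":0,"gripper":1},{"x":-1,"y":0,"z":0,"yaw":0,"gripper":1},{"x":-1,"y":0,"z":0,"yaw":0,"gripper":1},{"x":-0.7,"y":0,"z":0,"yaw":0,"gripper":1},{"x":0,"y":0,"z":0,"yaw":0,"gripper":1},{"x":0,"y":0,"z":0,"yaw":0,"gripper":1}]'
python3 -m inch '[{"x":0,"y":0,"z":-2,"yaw":0,"gripper":1},{"x":0,"y":0,"z":-2.5,"yaw":0,"gripper":1},{"x":0,"y":0,"z":-2.5,"yaw":0,"gripper":1},{"x":0,"y":0,"z":-2.5,"yaw":0,"gripper":1},{"x":-2,"y":1,"z":-1.5,"yaw":0,"gripper":1},{"x":-2.5,"y":1.5,"z":0,"yaw":0,"gripper":1},{"x":-2.5,"y":1.5,"z":0,"yaw":0,"gripper":1},{"x":-2,"y":1,"z":0,"yaw":0,"gripper":1},{"x":0,"y":0,"z":0,"yaw":0,"gripper":1},{"x":0,"y":0,"z":0,"yaw":0,"gripper":1}]'
python3 - <<'E'
from plan import *
import pickle
g=cams.grab_frame('top');pickle.dump(g,open("pics/t5.pkl","wb"))
cv2.imwrite('pics/t5.png',cv2.resize(g['pixels'][115:265,130:310,::-1],None,fx=4,fy=4,interpolation=2))
E
```

```text
time_s: 7.73
ee_pos: [507.0, 109.7, 119.1]
ee_rot: [180.0, 0.0, 4.8]
force: [-0.5, -0.2, 0.1]
gripper_width: 91.3
time_s: 8.32
ee_pos: [505.2, 128.9, 119.4]
ee_rot: [180.0, 0.0, 4.8]
force: [-1.2, -1.2, 0.3]
gripper_width: 91.4
time_s: 9.23
ee_pos: [503.7, 148.1, 119.4]
ee_rot: [180.0, -0.0, 4.8]
force: [-0.2, -0.8, -0.4]
gripper_width: 91.4
time_s: 9.82
ee_pos: [461.5, 144.6, 119.7]
ee_rot: [-180.0, -0.0, 4.8]
force: [0.5, 0.2, 0.4]
gripper_width: 91.1
time_s: 10.65
ee_pos: [376.4, 86.9, 229.9]
ee_rot: [-180.0, -0.1, 4.8]
force: [0.3, 0.6, 0.4]
gripper_width: 90.9
```

View pics/t5.png

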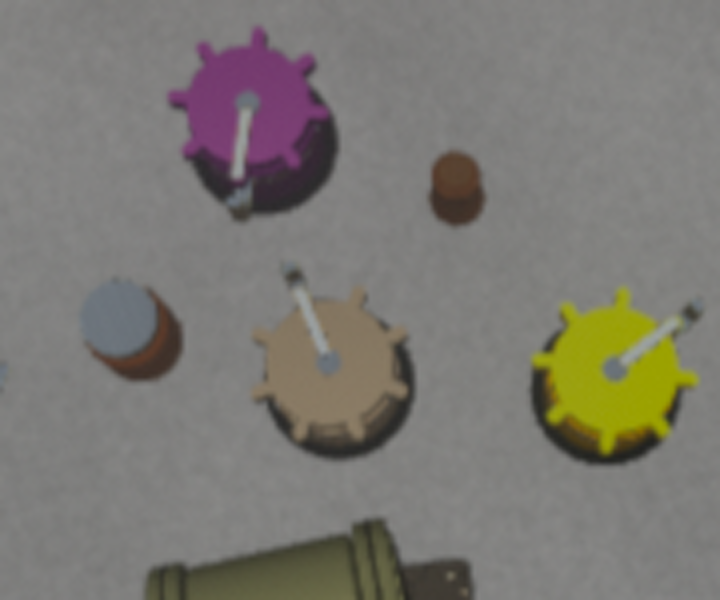

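The bar runs from the hub at (329,362) to (297,285), in line with the post at (290,270). The hand is clear, so I hand in after checking whether the scene shifted.

Run:
```python
from h import *;import pickle
from workcell import env
a,b=[pickle.load(open(f"pics/{n}.pkl","rb"))["pixels"][:,:,0].astype(int) for n in("top0","t5")]
d=cv2.absdiff(cv2.GaussianBlur(a.astype(np.uint8),(3,3),0),cv2.GaussianBlur(b.astype(np.uint8),(3,3),0))[100:235,60:420]
n,l,s,c=cv2.connectedComponentsWithStats((d>25).astype(np.uint8))
print([(s[i][:5]+[60,100,0,0,0]).tolist() for i in range(1,n) if s[i][4]>3])
print(env.job_done())
```

```text
[]
the job is handed in; nothing more can be done
None
```

The dial is set: its raised bar now points at the steel post, and the job is handed in after about 11 s of robot time.

- **Clicks:** The dial started two clicks short, about 90°. I pushed a lobe on the robot's side clockwise with one fingertip, twice, backing straight out after each click. It settled at the click just before the post, measured about 45° short and with the lobes back at their click positions about 1 s later. Then it got the one last click.
- **Final check:** In the top view the bar lines up with the post by eye. I made no further angle measurement there, and took no picture after handing in. The hand is about 10 cm up and well back from the canister.
- **Forces:** Readings taken at the end of each move stayed at about 2 N or less, and the canister, jar, shaker and look-alikes show no visible shift. Comparing the first and last top pictures also flagged no change, but that proves little: the threshold was too coarse to register even the bar's own turn.
- **Refused moves:** The first three move commands were refused because the rows left out some keys. Nothing moved and no robot time was lost on them.

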